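Knock a stuck sample cup out of its holder block

ROBOT

A 6-joint arm with a two-finger parallel gripper is mounted at the origin on the work surface. World frame = base frame: x ahead of the robot, y to its left, z up, the work surface at z = 0. Lengths are in mm, angles in rad, forces in N, time in s.
With the tool pointing down it reaches from about 250 to 775 mm from the base axis. Payload 4 kg.
Tool frame: the origin (TCP) lies midway between the tips of the shut fingers; the grasp point (between the pads) lies 19 mm behind it; z points along the fingers, y is the line along which they close (so a half turn about z gives the same grasp; the last joint's range is limited). The gripper opens to 94 mm and grips with 3 to 60 N. Pads are 16 mm wide; open, the fingers measure 119 mm over their backs; the gripper's body (75 mm by 177 mm) begins 78 mm behind the grasp point.
Start: joints at [-1.38, 0.087, 1.371, -0, 1.684, -0.103], TCP at [159.272, -526.453, 205.506] pointing down, gripper open.
Joint ranges: [-3.1, 3.1], [-0.76, 2.03], [0.27, 2.55], [-1.08, 4.22], [0.17, 2.65], [-2.57, 2.57]. Speed limits (rad/s): [2.79, 2.79, 3.14, 3.14, 3.14, 3.14].

INTERFACE

Orientations are given as a unit quaternion [w, x, y, z].
In Python, from rig import arm gives the robot as it stands. The module is installed in compiled form; this text tells all that it offers.
- The arm moves only by the tool send_rows, never from a script. Its argument "deltas" is a list of rows, each a list of 7 numbers: the turn, a rotation vector about the tool's x, y, z in degrees, then the shift along the tool's x, y, z in units of 25 mm (1.0 is 25 mm), then the opening, from 0 (shut) to 1 (fully open). A call has 1 to 10 rows; each row shifts and turns the commanded pose from where the row before left it, along the tool's axes as they then stand; what a row does not reach is not made up. A row lasts 1/12 s, in which the tool goes at most 41.7 mm and 7.16 degrees, less where a joint would pass 70% of its speed; a pose out of reach is approached as far as the arm can. A call is refused whole if a number of a shift passes 1 or a number of a turn 7.16, either way. A call with a gripper value outside its range is refused whole. The fingers move at their own pace and stop on an object; "newtons" is the grip in N (left out, the last holds). Time passes only in rows, so rows that do not move let the fingers close. It gives the time, the measured TCP pose, the force, the opening and the grip force at its end, in the units of the state.
- arm.read_state(): the state, without advancing time (a new reading comes with each control period).
- arm.get_image(name): name is "scene" or "top" or "wrist"; returns the picture (384x512x3 uint8, red, green, blue); there is no depth.
- arm.get_calibration(name): a dict with "fx", "fy", "cx", "cy" (pixels), "k1" (the pictures are not rectified: a ray, as slopes to the right and down, at radius r is drawn at 1 + k1 r^2 times it, then the intrinsics apply), "xyz" and "orientation" of the camera in the world. Camera axes: x right, y up, looking along -z (the intrinsics and any distortion apply to the point x, -y, -z); pixel columns grow to the right and rows downward; lengths in mm; the calibration is good to about 2 mm. A picture is of the moment at which its call begins: read the wrist's pose just before it. get_calibration takes no time and is no camera call; for the wrist camera it gives the pose at the moment of the call.
- arm.sign_off(): hands the job in; it is judged then, once.
Trained networks look in the newest picture that a camera, given by its name, has taken for a name from the list of things; names that differ only in an ending like _2 or _b are one class to them, and where a whole thing is asked for, a point or a joint stands for the part that bears it (a point fixed in the world has none). Each returns a list of dicts, best first, with "conf" (0 to 1); they miss things now and then, are a little off and sometimes report something else, mostly with a low value. They report only what shows in the picture. A call takes as long as a camera call. They do not tell look-alikes from the thing itself.
- arm.look_for(camera, thing): "location" ([x, y, z] in mm, in world coordinates, good to about 4 mm: the middle of the surface that is visible of it).
- arm.cut_out(camera, thing): "mask" (384x512 bool, what is visible of it).
The state is a dict: "time": time; "q": joint angles; "joint_vel": joint speeds; "effort": joint torques, N m; "tool_pos": TCP position; "orientation": TCP orientation; "contact_force": force on the tool from outside, world axes, zero at the start; "wrist_torque": the same for the moment, N m; "gripper_width": finger opening in mm; "grasp_force": force on a finger pad.
Only numpy, scipy, OpenCV 4.12 (cv2) and the standard library are available. Lean on these libraries where they do the work, as an engineer would, in place of code of your own. Each camera call takes 0.05 s, during which the arm holds its last target. There are 200 camera calls.

TASK

The steel sample cup is stuck down in the holder block. Take the knockout hook, push its rod up through the hole beneath the cup until the hook's collar comes snug against the stop ring and hold it there for a moment, without forcing anything; then stand the hook upright back on the bench, well clear of the block. Finally pull the cup, which stays standing proud, out of the block and set it gently upright on the white tray, leaving the other things alone.

Things in the scene. Friction and masses are not known exactly. Their poses are not given: they have to be found in the camera images.
- block: Holder block, fixed: base plate 170 x 110 x 12 mm, column, and an aluminium block overhanging like a shelf, its underside 108 mm and top 149 mm above the bench. Origin: on the bench straight below the cavity's axis; z up. Column x = -75 to -40 mm; block x = -77 to +29, y = -32 to +32 mm; base x = -110 to +60 mm. Below the block it is open towards +x and both sides.
- nest (a point): Centre of the cavity's mouth on the block's top face, 149 mm above the bench; axes as the block's. The cavity is round, 38 mm wide, 33 mm deep, above an 8 mm floor with a 14 mm through hole on the same axis.
- hole (a point): Lower mouth of that 14 mm hole, on the cavity's axis, at the block's underside, 108 mm above the bench. Around it a steel stop ring (38 mm outside, 22 mm bore, rigid) hangs below the underside; its lower face is 6 to 14 mm below the underside, set differently each time and not measured: it has to be felt.
- cup: Closed steel sample cup, a cylinder 36 mm across, 30 mm tall, 0.1 to 0.16 kg. Origin: centre of its underside; z its axis. It starts on the cavity floor, its top 3 mm below the block's top, too deep to grip. Sprung plungers 28 mm above the cavity floor grip it with a steady 8 to 16 N of friction and hold it at any height until its underside passes them.
- hook: Knockout hook, loose steel C-frame, 0.3 to 0.46 kg, 175 mm tall, standing on its foot. Origin: underside of the foot, below the rod; z up; x points from rod to spine. Foot x = -22 to +52 mm, 44 wide, 10 thick. Spine x = 40 to 52, 30 wide. Arm over the rod x = -12 to +52, z = 127 to 139 mm. The 72 mm mouth between rod tip and arm takes the block, brought in level with the spine on the block's +x side.
- rod_tip (a point): Tapered tip of the hook's upright rod, 10 mm thick, 55 mm above the hook's origin, in line with the grip. The rod stands 39 mm out of the collar. Lifting the grip pushes it up through the hole; with the collar on the stop ring the cup stands 14 to 22 mm proud of the block.
- grip (a point): Middle of the hook's black grip, straight above the rod, 157 mm above the hook's origin. The grip is 34 mm along the hook's x, 22 mm wide along y, 36 mm tall; to be gripped across y.
- collar: The hook's collar at the root of the rod (part of the hook): 26 mm across, 6 mm thick. Origin: centre of its underside, 10 mm above the hook's origin; axes as the hook's. Its upper face meets the stop ring.
- tray: White tray, fixed, 140 x 140 mm, floor 4 mm thick, rim 12 mm high above the bench. Origin: centre of its underside; z up. The middle 90 x 90 mm is the place for the cup.
- bottle: Amber glass bottle, 52 mm across, 130 mm tall, bystander; origin centre of its underside.
- beaker: Glass beaker, 60 mm across, 75 mm tall, bystander; origin centre of its underside.
- driver: Screwdriver lying on the bench beyond the holder block, bystander; origin underneath its middle.
Mind the look-alikes: they are no part of the job. Of the things that look like the tray, the larger one is meant. Leave any blue look-alike of the hook alone.

How it is judged (in metres and radians):
On the way, in this order (a step that is already met when the one before it is completed fails the run):
1. The rod has lifted the cup and the hook's collar is pressed snug (over 2 N) against the stop ring (contact force between collar and block above 2 N and z of cup in the frame of block above 0.129 m and horizontal distance between cup and nest below 0.005 m), for 0.25 s.
2. The hook stands upright on the bench, let go, clear of the block, while the cup still stands proud in it (height (world z) of hook below 0.005 m and angle between hook's own z axis and vertical below 0.05 rad and horizontal distance between hook and nest above 0.12 m and contact force between hook and block below 0.1 N and contact force between hook and tray below 0.1 N and contact force between the fingers and hook below 0.1 N and linear speed of hook below 0.02 m/s and horizontal distance between cup and nest below 0.006 m and z of cup in the frame of block above 0.127 m), for 0.2 s.
At the end, for the whole second after the job is handed in: The cup stands upright (within 0.1 rad) and at rest on the tray's floor, its middle within 45 mm of the tray's middle along both tray axes, let go; the hook stands upright (within 0.05 rad) on the bench, its rod axis over 120 mm from the cavity's axis, touching neither block nor tray (x of cup in the frame of tray between -0.045 and 0.045 m and y of cup in the frame of tray between -0.045 and 0.045 m and z of cup in the frame of tray between 0.001 and 0.007 m and angle between cup's own z axis and vertical below 0.1 rad and linear speed of cup below 0.02 m/s and contact force between the fingers and cup below 0.1 N and height (world z) of hook below 0.005 m and angle between hook's own z axis and vertical below 0.05 rad and horizontal distance between hook and nest above 0.12 m and contact force between hook and block below 0.1 N and contact force between hook and tray below 0.1 N).
It fails at once if The hook is forced against the holder block or its stop ring with more than 30 N (contact force between hook and block above 30 N).
It fails at once if The hook presses on the cup with more than 30 N (contact force between hook and cup above 30 N).
It fails at once if The cup is dropped or banged onto the tray (over 80 N) (contact force between cup and tray above 80 N).
It fails at once if The bottle, beaker or screwdriver is knocked away (over 30 mm) or the bottle or beaker tipped over (distance of any of bottle, beaker, driver from where it was at the start of the episode above 0.03 m or angle between any of bottle, beaker's own z axis and vertical above 0.5 rad).
It also fails if it takes over 70 s, if anything falls off the work surface, if the arm or the gripper's body presses on something with over 40 N, if the wrist force passes 120 N, or if a joint passes its speed limit or range.

## Working session

There is one attempt and no reset: what is moved stays moved. The work goes in short steps, Python scripts to look and compute and a tool call to move; the robot and the scene stay as the last step left them, time stands still between calls to the robot, and variables do not carry over. Pictures are saved under pics/ and viewed, at most 10 in all, crops included, and the job is handed in when it is done.

Besides the shell and the picture viewer there is one more tool, called after "Emit:" by a JSON object that holds its "op" and its "data", one argument or row to a line. send_rows: Moves the arm, as the interface text tells. Its arguments: {"type":"object","properties":{"deltas":{"type":"array","items":{"type":"array","items":{"type":"number"}}},"newtons":{"type":"number"}},"required":["deltas"]}

```bash
mkdir -p pics; cat > h.py <<'E'
import numpy as np, cv2
from rig import arm
from scipy.spatial.transform import Rotation as R
def rot(q): return R.from_quat([q[1],q[2],q[3],q[0]])
def save(cam,name):
    im=arm.get_image(cam); cv2.imwrite(f'pics/{name}.png',im[:,:,::-1]); return im
def ray(c,u,v):
    x=(u-c['cx'])/c['fx'];y=(v-c['cy'])/c['fy']
    p=cv2.undistortPoints(np.array([[[u,v]]],float),np.array([[c['fx'],0,c['cx']],[0,c['fy'],c['cy']],[0,0,1]]),np.array([c['k1'],0,0,0,0.]))[0,0]
    return rot(c['orientation']).apply([p[0],-p[1],-1])
def atz(c,u,v,z):
    d=ray(c,u,v);o=np.array(c['xyz']);return o+d*(z-o[2])/d[2]
def proj(c,P):
    p=rot(c['orientation']).inv().apply(np.atleast_2d(P)-np.array(c['xyz']))
    x=p[:,0]/-p[:,2];y=-p[:,1]/-p[:,2];f=1+c['k1']*(x*x+y*y)
    return np.c_[c['fx']*x*f+c['cx'],c['fy']*y*f+c['cy']]
E
python3 - <<'E'
from h import *
a=save('scene','s0');b=save('top','t0')
cv2.imwrite('pics/both.png',cv2.resize(np.vstack([a,b]),None,fx=.78,fy=.78)[:,:,::-1])
for n in ['block','nest','hole','cup','hook','grip','rod_tip','collar','tray','bottle','beaker','driver']:
  for cam in ['top','scene']:
    try: print(n,cam,[(np.round(d['location']).astype(int).tolist(),round(d['conf'],2)) for d in arm.look_for(cam,n)])
    except Exception as e: print(n,cam,e)
print(arm.get_calibration('top'))
s=arm.read_state();print(s['time'],s['orientation'])
E
```

```text
block top [([449, -41, 15], 0.95)]
block scene [([465, -59, 35], 0.63)]
nest top [([448, -41, 15], 0.85)]
nest scene [([464, -56, 36], 0.65)]
hole top [([446, -40, 15], 0.61), ([480, 266, 3], 0.26)]
hole scene [([468, -53, 32], 0.91), ([565, -257, 109], 0.47)]
cup top []
cup scene [([688, 269, 63], 0.68), ([560, -254, 104], 0.55), ([479, -36, 145], 0.49), ([746, -56, 20], 0.33)]
hook top [([412, -215, 138], 0.96), ([523, -245, 94], 0.88)]
hook scene [([562, -258, 105], 0.94), ([418, -218, 143], 0.68)]
grip top [([518, -245, 96], 0.94), ([412, -214, 134], 0.89)]
grip scene [([415, -213, 137], 0.93), ([562, -250, 111], 0.71)]
rod_tip top [([525, -244, 96], 0.88), ([407, -214, 140], 0.88)]
rod_tip scene [([415, -213, 137], 0.93), ([567, -261, 107], 0.72)]
collar top [([400, -199, 16], 0.49)]
collar scene []
tray top [([290, 212, 5], 0.9), ([479, 264, 3], 0.68)]
tray scene [([293, 206, 1], 0.64), ([487, 266, 5], 0.57)]
bottle top [([659, 269, 85], 0.87), ([517, -243, 96], 0.4)]
bottle scene [([685, 268, 66], 0.64)]
beaker top [([669, -264, 41], 0.73)]
beaker scene [([679, -259, 54], 0.77)]
driver top [([726, -56, 19], 0.91)]
driver scene [([749, -52, 20], 0.77)]
{'fx': 437.9913799179154, 'fy': 437.9913799179154, 'cx': 259.0763217666685, 'cy': 188.31210305011444, 'k1': -0.021147695562764992, 'xyz': array([ 387.20530375,    3.11827018, 1122.6208857 ]), 'orientation': array([-0.69755852, -0.04546644,  0.03371986,  0.71428838])}
1.3 [ 5.30363183e-05  9.89230114e-01  1.46368638e-01 -3.68809150e-06]
```

View pics/s0.png

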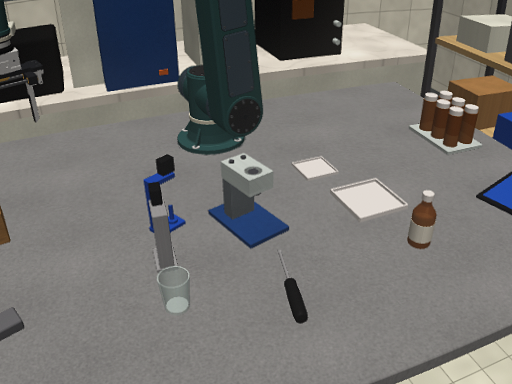

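View pics/t0.png

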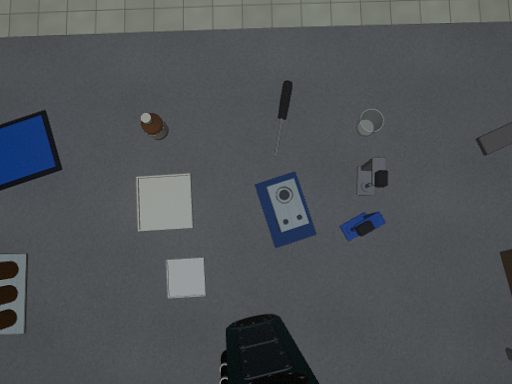

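```bash
python3 - <<'E'
from h import *
t=cv2.imread('pics/t0.png')
a=cv2.resize(t[145:245,335:400],None,fx=6,fy=6,interpolation=cv2.INTER_CUBIC)
b=cv2.resize(t[165:250,250:320],None,fx=6,fy=6,interpolation=cv2.INTER_CUBIC)
o=np.zeros((600,a.shape[1]+b.shape[1],3),np.uint8);o[:600,:a.shape[1]]=a;o[:b.shape[0],a.shape[1]:]=b
cv2.imwrite('pics/c1.png',o[:, :800]);print(a.shape,b.shape)
E
```

```text
(600, 390, 3) (510, 420, 3)
```

View pics/c1.png

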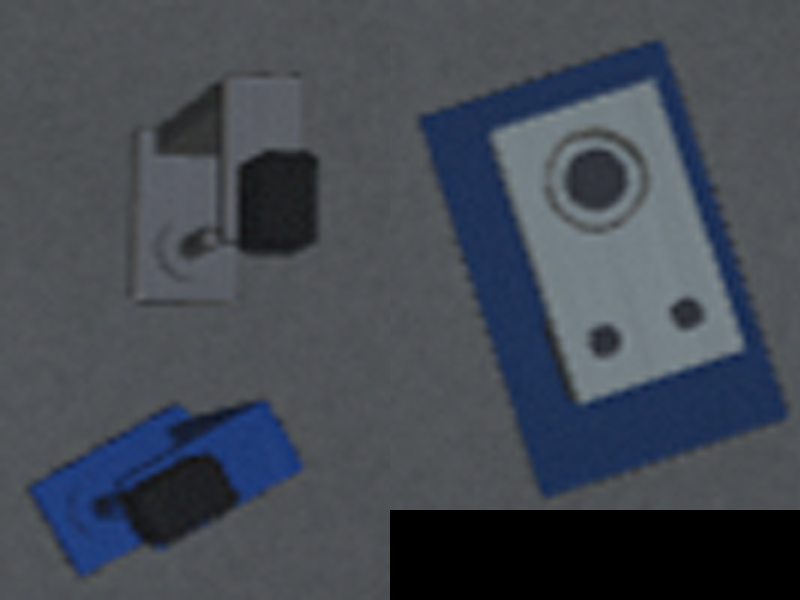

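```bash
python3 - <<'E'
from h import *
from scipy.optimize import least_squares
c=arm.get_calibration('top')
def fit(M,px,x0):
    def f(p):
        ca,sa=np.cos(p[2]),np.sin(p[2]);W=np.c_[p[0]+ca*M[:,0]-sa*M[:,1],p[1]+sa*M[:,0]+ca*M[:,1],M[:,2]]
        return (proj(c,W)-px).ravel()
    r=least_squares(f,x0,x_scale=[100,100,1]);print(np.round(r.x,3),np.degrees(r.x[2]),np.round(r.fun.reshape(-1,2),1).tolist());return r.x
cp=lambda L,ox,oy,sx:np.array([[(u-sx+.5)/6-.5+ox,(v+.5)/6-.5+oy] for u,v in L])
Mb=np.array([[29,-32,149],[29,32,149],[-77,32,149],[-77,-32,149],[60,-55,12],[60,55,12],[-110,55,12],[-110,-55,12],[0,0,149]],float)
fit(Mb,cp([(655,80),(490,130),(578,404),(745,350),(660,42),(420,118),(545,497),(787,417),(596,180)],250,165,390),[480,-40,.3])
Mh=np.array([[-22,22,10],[-22,-22,10],[52,22,10],[52,15,139],[52,-15,139],[0,0,175]],float)
fit(Mh,cp([(137,298),(237,300),(137,130),(224,75),(300,75),(287,202)],335,145,0),[400,-245,0])
# tray corners
im=cv2.imread('pics/t0.png',0)[165:240,125:200];_,m=cv2.threshold(im,140,255,0)
k,l,st,ce=cv2.connectedComponentsWithStats(m);i=1+np.argmax(st[1:,4]);print(st[i],ce[i]+[125,165],atz(c,*(ce[i]+[125,165]),6))
r=cv2.minAreaRect(np.argwhere(l==i)[:,::-1].astype(np.float32));print(r)
E
```

```text
[ 4.81808e+02 -3.72230e+01  2.90000e-01] 16.598611890276334 [[-0.2, -0.1], [0.1, 0.3], [0.2, -0.1], [-0.1, 0.0], [0.4, -0.7], [-0.5, -0.2], [-0.6, 0.5], [0.6, 0.3], [0.1, -0.1]]
[ 5.10884e+02 -2.51740e+02 -4.70000e-02] -2.6951458833468522 [[-0.4, 0.5], [0.3, 0.6], [-0.4, -0.2], [-0.2, -0.2], [0.4, 0.1], [0.2, -0.7]]
[  12   11   55   55 2658] [164.62829195 203.08051166] [480.89845815 263.70809524   6.        ]
((38.497745513916016, 37.952491760253906), (52.36923599243164, 53.51079177856445), 87.27368927001953)
```

Emit:
{"op": "send_rows", "data": {
  "deltas": [
    [0,0,6.5,0,0,-0.1,0.64],
    [0,0,6.5,0,0,-0.15,0.64],
    [0,0,6.5,0,0,-0.15,0.64],
    [0,0,0,0.7,-0.6,0,0.64],
    [0,0,0,0.85,-0.73,0,0.64],
    [0,0,0,0.85,-0.73,0,0.64],
    [0,0,0,0.85,-0.73,0,0.64],
    [0,0,0,0.85,-0.73,0,0.64],
    [0,0,0,0.85,-0.73,0,0.64],
    [0,0,0,0.85,-0.73,0,0.64]
  ]
}}

```text
time: 2.13
tool_pos: [310.8, -407.9, 215.6]
orientation: [0.0, 1.0, -0.023, 0.0]
contact_force: [-0.2, -0.9, 0.0]
gripper_width: 60.0
grasp_force: 0.0
```

Emit:
{"op": "send_rows", "data": {
  "deltas": [
    [0,0,0,0.85,-0.73,0,0.64],
    [0,0,0,0.85,-0.73,0,0.64],
    [0,0,0,0.85,-0.73,0,0.64],
    [0,0,0,0.85,-0.73,0,0.64],
    [0,0,0,0.85,-0.73,0,0.64],
    [0,0,0,0.85,-0.73,0,0.64],
    [0,0,0,0.5,-0.4,0,0.64],
    [0,0,0,0,0,0,0.64],
    [0,0,0,0,0,0,0.64]
  ]
}}

```text
time: 2.88
tool_pos: [455.6, -295.6, 215.3]
orientation: [0.0, 1.0, -0.022, -0.0]
contact_force: [-0.5, -0.3, 0.5]
gripper_width: 60.4
grasp_force: 0.0
```

```bash
python3 - <<'E'
from h import *
c=arm.get_calibration('wrist');im=save('wrist','w1');s=arm.read_state()
p=s['tool_pos'];r=rot(s['orientation']);x=r.apply([1,0,0]);print(s['time'],p,np.degrees(np.arctan2(x[1],x[0])),r.apply([0,0,1]),s['contact_force'])
for z,n in((175,'gt'),(139,'arm')):
  pass
print(proj(c,[[511,-252,175],[511+17,-252.8,175],[511,-263,175]]))
for n in('grip','hook'):
  print([(d['location'],d['conf']) for d in arm.look_for('wrist',n)])
E
```

```text
2.9333 [ 455.03474786 -296.15266031  215.42329859] -2.6471281738583956 [-6.25439710e-04 -4.78870368e-04 -9.99999690e-01] [ 0.41022415 -0.15541337  0.36019315]
[[201.5087363  144.28917317]
 [200.4662805  121.91235825]
 [215.55491952 143.60700138]]
[([527.3, -260.0, 142.6], 0.7), ([419.1, -225.3, 88.9], 0.63)]
[([524.0, -261.8, 138.7], 0.86), ([418.5, -228.4, 83.5], 0.79)]
```

View pics/w1.png

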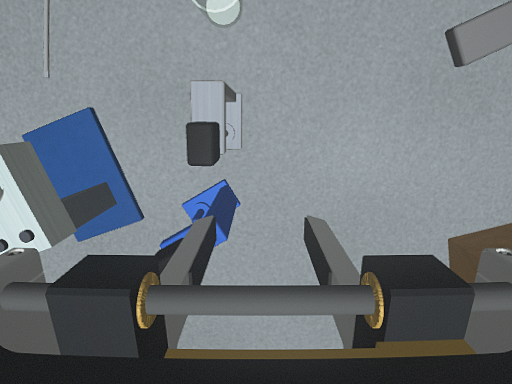

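Emit:
{"op": "send_rows", "data": {
  "deltas": [
    [0,0,0,0.54,-0.46,0,0.64],
    [0,0,0,0.54,-0.46,0,0.64],
    [0,0,0,0.54,-0.46,0,0.64],
    [0,0,0,0.54,-0.45,0,0.64],
    [0,0,0,0,0,0,0.64],
    [0,0,0,0,0,0,0.64]
  ]
}}

```text
time: 3.53
tool_pos: [510.9, -253.4, 215.4]
orientation: [0.0, 1.0, -0.023, -0.0]
contact_force: [-0.7, -0.6, -0.1]
gripper_width: 60.0
grasp_force: 0.0
```

```bash
python3 - <<'E'
from h import *
c=arm.get_calibration('wrist');im=save('wrist','w2');s=arm.read_state()
print(s['time'],s['tool_pos'])
a=proj(c,[[511,-252,175],[511+17,-252.8,175],[511,-263,175]]);print(a)
u,v=a[0];u=int(u);v=int(v)
o=im[max(0,v-70):v+70,max(0,u-90):u+90];print(max(0,u-90),max(0,v-70))
cv2.imwrite('pics/w2c.png',cv2.resize(o[:,:,::-1],None,fx=4,fy=4))
E
```

```text
3.5833 [ 510.59031676 -253.67275248  215.46001199]
[[258.88130081 209.3811484 ]
 [258.86210987 189.42285805]
 [272.20067669 208.77857019]]
168 139
```

View pics/w2c.png

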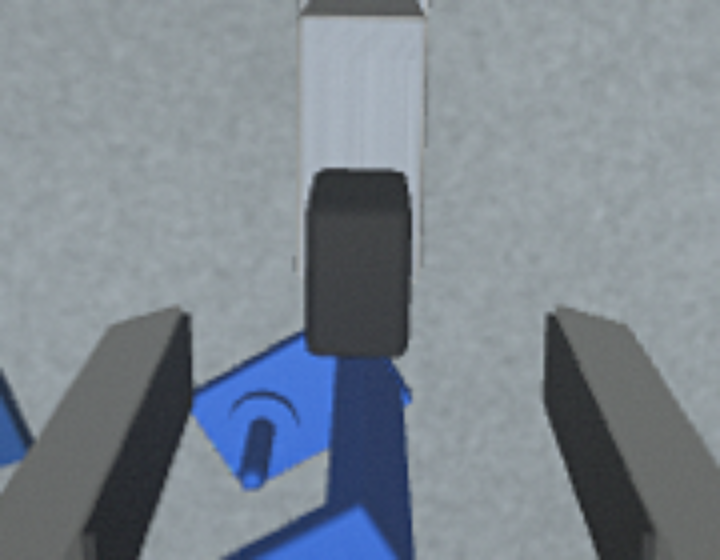

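Emit:
{"op": "send_rows", "data": {
  "deltas": [
    [0,0,0,0,-0.07,0.4,0.64],
    [0,0,0,0,0,0.5,0.64],
    [0,0,0,0,0,0.5,0.64],
    [0,0,0,0,0,0.5,0.64],
    [0,0,0,0,0,0.5,0.64],
    [0,0,0,0,0,0.4,0.64],
    [0,0,0,0,0,0,0.4],
    [0,0,0,0,0,0,0],
    [0,0,0,0,0,0,0],
    [0,0,0,0,0,0,0]
  ],
  "newtons": 45
}}

```text
time: 4.42
tool_pos: [512.1, -251.4, 146.6]
orientation: [0.001, 1.0, -0.023, 0.001]
contact_force: [0.2, 0.8, -0.8]
gripper_width: 36.9
grasp_force: 0.0
```

Emit:
{"op": "send_rows", "data": {
  "deltas": [
    [0,0,0,0,0,0,0],
    [0,0,0,0,0,0,0],
    [0,0,0,0,0,0,0]
  ]
}}

```text
time: 4.67
tool_pos: [511.9, -251.2, 146.3]
orientation: [0.0, 1.0, -0.023, 0.001]
contact_force: [0.1, 0.4, 1.3]
gripper_width: 21.6
grasp_force: 44.9
```

Emit:
{"op": "send_rows", "data": {
  "deltas": [
    [0,0,0,0,0,-0.2,0],
    [0,0,0,0,0,-0.3,0],
    [0,0,0,0,0,-0.4,0],
    [0,0,0,0,0,-0.3,0],
    [0,0,0,0.4,0,0,0],
    [0,0,0,0.7,0,0,0],
    [0,0,0,0.8,0,0,0],
    [0,0,0,0.5,0,0,0],
    [0,0,0,0.3,0,0,0],
    [0,0,0,0,0,0,0]
  ]
}}

```text
time: 5.5
tool_pos: [580.4, -254.0, 174.7]
orientation: [-0.0, 1.0, -0.023, 0.0]
contact_force: [0.0, 0.3, -2.9]
gripper_width: 21.6
grasp_force: 44.9
```

Emit:
{"op": "send_rows", "data": {
  "deltas": [
    [0,0,-3,0,0,0,0],
    [0,0,-5,0,0,0,0],
    [0,0,-5,0,0,0,0],
    [0,0,-4,0,0,0,0],
    [0,0,-2.3,0,0,0,0],
    [0,0,0,0,0,0,0],
    [0,0,0,0,0,0,0],
    [0,0,0,0,0,0,0]
  ]
}}

```text
time: 6.17
tool_pos: [578.6, -254.2, 175.5]
orientation: [0.0, 0.99, 0.144, -0.0]
contact_force: [0.0, -0.1, -4.0]
gripper_width: 21.7
grasp_force: 44.9
```

```bash
cat > st.py <<'E'
from h import *
s=arm.read_state();r=rot(s['orientation']);x=r.apply([1,0,0]);p=s['tool_pos']
b=np.array([481.8,-37.2]);a=.290;e=np.array([np.cos(a),np.sin(a)]);n=np.array([-e[1],e[0]])
print(s['time'],np.round(p,1),'yaw',np.degrees(np.arctan2(x[1],x[0])),'z',np.round(r.apply([0,0,1]),4),'F',np.round(s['contact_force'],2),'T',np.round(s['wrist_torque'],2),s['gripper_width'],'blockframe',(p[:2]-b)@e,(p[:2]-b)@n)
E
python3 st.py; python3 - <<'E'
from h import *
save('scene','s2')
im=cv2.imread('pics/s2.png')[120:320,110:330];cv2.imwrite('pics/s2c.png',cv2.resize(im,None,fx=3,fy=3))
E
```

```text
6.1667 [ 578.6 -254.2  175.5] yaw 16.56672360075574 z [-2.e-04 -1.e-04 -1.e+00] F [ 0.   -0.07 -4.05] T [-0.01  0.07  0.01] 21.67003539875322 blockframe 30.70602661645285 -235.6437120654499
```

View pics/s2c.png

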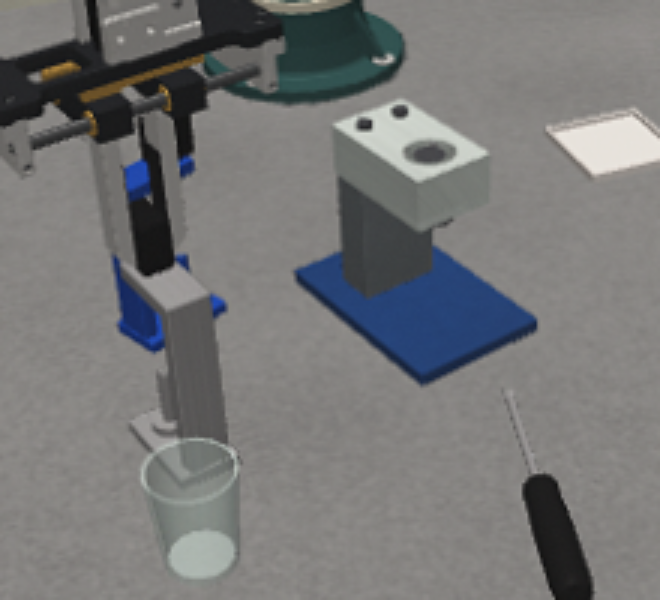

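Emit:
{"op": "send_rows", "data": {
  "deltas": [
    [0,0,0,0,-0.4,0,0],
    [0,0,0,0,-0.7,0,0],
    [0,0,0,0,-0.9,0,0],
    [0,0,0,0,-0.9,0,0],
    [0,0,0,0,-0.7,0,0],
    [0,0,0,0,-0.4,0,0],
    [0,0,0,0,-0.2,0,0],
    [0,0,0,0,0,0,0],
    [0,0,0,0,0,0,0]
  ]
}}

```text
time: 6.97
tool_pos: [549.0, -154.0, 175.7]
orientation: [0.001, 0.989, 0.145, 0.0]
contact_force: [-0.3, 0.3, -4.0]
gripper_width: 21.4
grasp_force: 44.9
```

```bash
python3 st.py; python3 - <<'E'
from h import *
c=arm.get_calibration('wrist');im=save('wrist','w3')
P=[[481.8,-37.2,149]]+[[481.8+x*np.cos(.29)-y*np.sin(.29),-37.2+x*np.sin(.29)+y*np.cos(.29),149] for x,y in((29,-32),(29,32),(-77,32),(-77,-32))]
print(proj(c,P).round(1).tolist())
g=im[150:350,0:240];cv2.imwrite('pics/w3c.png',cv2.resize(g[:,:,::-1],None,fx=3,fy=3,interpolation=cv2.INTER_CUBIC))
E
```

```text
6.9667 [ 549.  -154.   175.7] yaw 16.62446453758164 z [ 5.e-04 -1.e-03 -1.e+00] F [-0.26  0.28 -4.04] T [-0.05  0.1   0.  ] 21.4419991581262 blockframe 30.99855596775599 -131.12262897644771
[[100.3, 250.8], [134.4, 217.6], [56.3, 217.2], [79.7, 327.6], [149.2, 329.3]]
```

View pics/w3c.png

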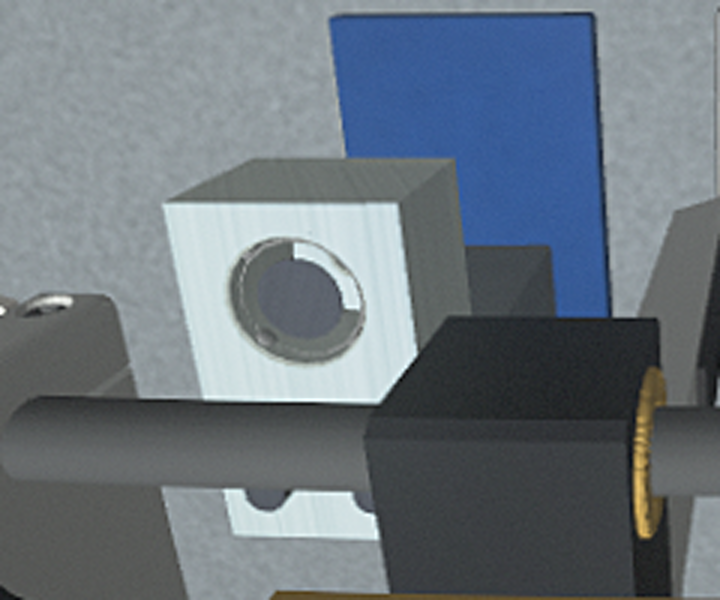

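```bash
python3 - <<'E'
from h import *
c=arm.get_calibration('wrist');s=arm.read_state();r=rot(s['orientation']);p=np.array(s['tool_pos'])
pts={'armL':[52,15,139],'armR':[52,-15,139],'gL':[17,11,175],'gR':[17,-11,175],'gLn':[-17,11,175],'gRn':[-17,-11,175]}
for k,(x,y,z) in pts.items(): print(k,proj(c,p+r.apply([x,-y,-(z-146.0)])).round(1)[0])
im=cv2.imread('pics/w3.png');cv2.imwrite('pics/w3d.png',cv2.resize(im[120:260,170:340],None,fx=4,fy=4,interpolation=cv2.INTER_CUBIC))
E
```

```text
armL [237.9 151.5]
armR [283.  151.4]
gL [241.4 220.3]
gR [279.8 220.3]
gLn [242.4 273.1]
gRn [278.8 273. ]
```

View pics/w3d.png

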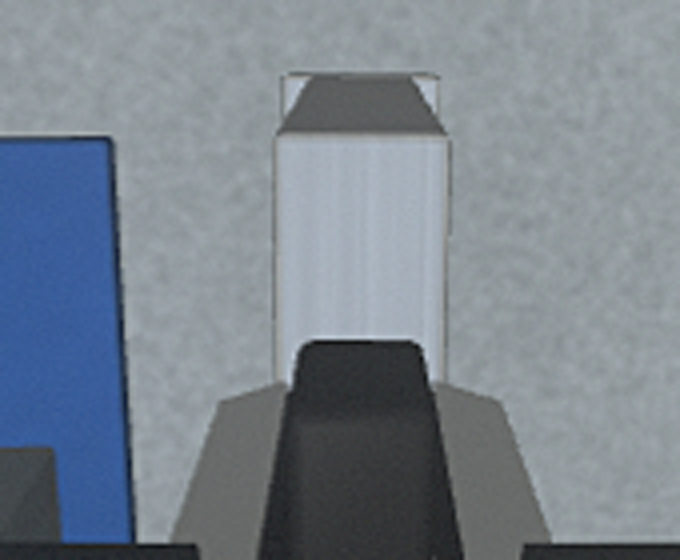

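Emit:
{"op": "send_rows", "data": {
  "deltas": [
    [0,0,0,0.4,0,0,0],
    [0,0,0,0.8,0,0,0],
    [0,0,0,0.8,0,0,0],
    [0,0,0,0.5,0,0,0],
    [0,0,0,0.3,-0.4,0,0],
    [0,0,0,0,-0.8,0,0],
    [0,0,0,0,-0.9,0,0],
    [0,0,0,0,-0.9,0,0],
    [0,0,0,0,-0.9,0,0],
    [0,0,0,0,-0.8,0,0]
  ]
}}

```text
time: 7.85
tool_pos: [581.9, -19.4, 175.2]
orientation: [-0.0, 0.989, 0.145, -0.0]
contact_force: [0.4, 0.1, -4.4]
gripper_width: 21.5
grasp_force: 44.9
```

Emit:
{"op": "send_rows", "data": {
  "deltas": [
    [0,0,0,0,-0.4,0,0],
    [0,0,0,0,-0.17,0,0],
    [0,0,0,0,0,0,0],
    [0,0,0,0,0,0,0],
    [0,0,0,0,0,0,0]
  ]
}}

```text
time: 8.27
tool_pos: [578.5, -8.4, 175.4]
orientation: [0.0, 0.99, 0.144, -0.0]
contact_force: [-0.6, 0.2, -4.4]
gripper_width: 21.4
grasp_force: 44.9
```

```bash
python3 st.py
```

```text
8.2667 [578.5  -8.4 175.4] yaw 16.558450088286442 z [ 1.e-04 -8.e-04 -1.e+00] F [-0.59  0.23 -4.44] T [-0.01  0.11 -0.02] 21.407149308872047 blockframe 100.9301843644498 -0.05960828501941928
```

Emit:
{"op": "send_rows", "data": {
  "deltas": [
    [0,0,0,-0.2,-0.027,0,0],
    [0,0,0,-0.4,0,0,0],
    [0,0,0,-0.6,0,0,0],
    [0,0,0,-0.6,0,0,0],
    [0,0,0,-0.6,0,0,0],
    [0,0,0,-0.6,0,0,0],
    [0,0,0,-0.5,0,0,0],
    [0,0,0,-0.3,0,0,0],
    [0,0,0,-0.2,0,0,0],
    [0,0,0,0,0,0,0]
  ]
}}

```text
time: 9.1
tool_pos: [481.4, -35.8, 175.8]
orientation: [0.0, 0.99, 0.144, 0.0]
contact_force: [-0.0, -0.0, -3.9]
gripper_width: 21.6
grasp_force: 44.9
```

Emit:
{"op": "send_rows", "data": {
  "deltas": [
    [0,0,0,0,0,0,0],
    [0,0,0,0,0,0,0],
    [0,0,0,0,0,0,0]
  ]
}}

```text
time: 9.35
tool_pos: [482.6, -35.2, 175.4]
orientation: [0.0, 0.989, 0.145, 0.0]
contact_force: [1.2, -0.4, -3.9]
gripper_width: 21.5
grasp_force: 44.9
```

```bash
python3 st.py
```

```text
9.35 [482.6 -35.2 175.4] yaw 16.64747841509504 z [ 1.e-04  0.e+00 -1.e+00] F [ 1.22 -0.4  -3.87] T [-0.02  0.21 -0.  ] 21.455858966072984 blockframe 1.3878490446064495 1.6921765937911024
```

Emit:
{"op": "send_rows", "data": {
  "deltas": [
    [0,0,0,0,0,0,0]
  ]
}}

```text
time: 9.43
tool_pos: [482.6, -35.1, 175.3]
orientation: [-0.0, 0.989, 0.145, -0.0]
contact_force: [-0.4, -0.0, -4.0]
gripper_width: 21.2
grasp_force: 44.9
```

Emit:
{"op": "send_rows", "data": {
  "deltas": [
    [0,0,0,0,0,0,0]
  ]
}}

```text
time: 9.52
tool_pos: [482.4, -35.1, 175.3]
orientation: [-0.0, 0.989, 0.145, -0.0]
contact_force: [0.5, -0.6, -4.1]
gripper_width: 22.0
grasp_force: 44.9
```

Emit:
{"op": "send_rows", "data": {
  "deltas": [
    [0,0,0,0,0,0,0]
  ]
}}

```text
time: 9.6
tool_pos: [482.4, -35.2, 175.3]
orientation: [0.0, 0.989, 0.145, -0.0]
contact_force: [0.1, -0.0, -3.7]
gripper_width: 21.6
grasp_force: 44.9
```

Emit:
{"op": "send_rows", "data": {
  "deltas": [
    [0,0,0,-0.016,0.045,0,0],
    [0,0,0,0,0,-0.1,0],
    [0,0,0,0,0,-0.14,0],
    [0,0,0,0,0,-0.14,0],
    [0,0,0,0,0,-0.14,0],
    [0,0,0,0,0,-0.14,0],
    [0,0,0,0,0,-0.14,0],
    [0,0,0,0,0,-0.1,0]
  ]
}}

```text
time: 10.27
tool_pos: [482.3, -36.5, 198.7]
orientation: [0.0, 0.989, 0.145, 0.0]
contact_force: [0.3, 0.6, -4.3]
gripper_width: 21.6
grasp_force: 44.9
```

Emit:
{"op": "send_rows", "data": {
  "deltas": [
    [0,0,0,0,0,-0.06,0],
    [0,0,0,0,0,-0.06,0],
    [0,0,0,0,0,-0.06,0]
  ]
}}

```text
time: 10.52
tool_pos: [482.1, -36.5, 202.5]
orientation: [0.0, 0.989, 0.145, -0.0]
contact_force: [0.2, 0.2, -4.1]
gripper_width: 22.0
grasp_force: 44.9
```

Emit:
{"op": "send_rows", "data": {
  "deltas": [
    [0,0,0,0,0,-0.06,0],
    [0,0,0,0,0,-0.06,0],
    [0,0,0,0,0,0,0]
  ]
}}

```text
time: 10.77
tool_pos: [482.2, -36.5, 205.8]
orientation: [0.0, 0.989, 0.145, 0.0]
contact_force: [-0.8, 0.1, -3.9]
gripper_width: 22.0
grasp_force: 44.9
```

```bash
python3 st.py
```

```text
10.7667 [482.2 -36.5 205.8] yaw 16.633934214487258 z [ 5.e-04 -2.e-04 -1.e+00] F [-0.77  0.09 -3.89] T [-0.06  0.05  0.02] 22.042235739323015 blockframe 0.6354890964432474 0.5576264141705118
```

Emit:
{"op": "send_rows", "data": {
  "deltas": [
    [0,0,0,0,0,-0.04,0],
    [0,0,0,0,0,-0.04,0],
    [0,0,0,0,0,-0.04,0],
    [0,0,0,0,0,0,0]
  ]
}}

```text
time: 11.1
tool_pos: [481.8, -36.5, 207.6]
orientation: [-0.0, 0.989, 0.145, -0.001]
contact_force: [0.4, 0.0, -7.5]
gripper_width: 21.4
grasp_force: 44.9
```

Emit:
{"op": "send_rows", "data": {
  "deltas": [
    [0,0,0,0,0,-0.04,0],
    [0,0,0,0,0,-0.04,0],
    [0,0,0,0,0,-0.04,0],
    [0,0,0,0,0,-0.04,0]
  ]
}}

```text
time: 11.43
tool_pos: [481.4, -36.4, 211.4]
orientation: [-0.0, 0.989, 0.145, -0.001]
contact_force: [-0.7, -0.3, -11.5]
gripper_width: 21.9
grasp_force: 44.9
```

Emit:
{"op": "send_rows", "data": {
  "deltas": [
    [0,0,0,0,0,-0.04,0],
    [0,0,0,0,0,-0.04,0],
    [0,0,0,0,0,-0.04,0],
    [0,0,0,0,0,-0.04,0]
  ]
}}

```text
time: 11.77
tool_pos: [481.9, -36.4, 216.5]
orientation: [-0.0, 0.989, 0.145, -0.0]
contact_force: [-0.9, -0.0, -11.3]
gripper_width: 21.8
grasp_force: 44.9
```

```bash
python3 st.py
```

```text
11.7667 [481.9 -36.4 216.5] yaw 16.63452160691083 z [-5.e-04 -0.e+00 -1.e+00] F [-8.700e-01 -1.000e-02 -1.125e+01] T [-0.09  0.28 -0.  ] 21.810449448244004 blockframe 0.33802162727628504 0.685000207432953
```

Emit:
{"op": "send_rows", "data": {
  "deltas": [
    [0,0,0,0,0,-0.04,0],
    [0,0,0,0,0,-0.04,0],
    [0,0,0,0,0,-0.04,0],
    [0,0,0,0,0,-0.04,0],
    [0,0,0,0,0,-0.04,0],
    [0,0,0,0,0,-0.02,0]
  ]
}}

```text
time: 12.27
tool_pos: [482.1, -36.5, 222.2]
orientation: [0.0, 0.989, 0.145, -0.0]
contact_force: [-1.0, 0.7, -10.5]
gripper_width: 21.6
grasp_force: 44.9
```

Emit:
{"op": "send_rows", "data": {
  "deltas": [
    [0,0,0,0,0,-0.02,0],
    [0,0,0,0,0,-0.02,0],
    [0,0,0,0,0,-0.02,0]
  ]
}}

```text
time: 12.52
tool_pos: [482.1, -36.5, 223.5]
orientation: [0.0, 0.989, 0.145, -0.0]
contact_force: [-1.0, -1.3, -12.0]
gripper_width: 21.3
grasp_force: 44.9
```

Emit:
{"op": "send_rows", "data": {
  "deltas": [
    [0,0,0,0,0,-0.02,0],
    [0,0,0,0,0,-0.02,0],
    [0,0,0,0,0,-0.02,0]
  ]
}}

```text
time: 12.77
tool_pos: [482.0, -36.5, 224.9]
orientation: [0.0, 0.989, 0.145, -0.0]
contact_force: [-1.3, -0.2, -12.1]
gripper_width: 21.4
grasp_force: 44.9
```

Emit:
{"op": "send_rows", "data": {
  "deltas": [
    [0,0,0,0,0,-0.02,0],
    [0,0,0,0,0,-0.02,0]
  ]
}}

```text
time: 12.93
tool_pos: [482.0, -36.5, 225.9]
orientation: [0.0, 0.989, 0.145, -0.0]
contact_force: [-1.5, -0.0, -12.3]
gripper_width: 21.5
grasp_force: 44.9
```

Emit:
{"op": "send_rows", "data": {
  "deltas": [
    [0,0,0,0,0,-0.02,0],
    [0,0,0,0,0,-0.02,0]
  ]
}}

```text
time: 13.1
tool_pos: [481.9, -36.5, 226.2]
orientation: [-0.0, 0.989, 0.145, -0.001]
contact_force: [-1.1, -0.8, -17.3]
gripper_width: 21.7
grasp_force: 44.9
```

Emit:
{"op": "send_rows", "data": {
  "deltas": [
    [0,0,0,0,0,-0.02,0],
    [0,0,0,0,0,-0.02,0]
  ]
}}

```text
time: 13.27
tool_pos: [481.8, -36.5, 226.2]
orientation: [-0.0, 0.989, 0.145, -0.001]
contact_force: [-0.1, -1.4, -21.9]
gripper_width: 21.5
grasp_force: 44.9
```

Emit:
{"op": "send_rows", "data": {
  "deltas": [
    [0,0,0,0,0,0,0],
    [0,0,0,0,0,0,0],
    [0,0,0,0,0,0,0],
    [0,0,0,0,0,0,0],
    [0,0,0,0,0,0,0],
    [0,0,0,0,0,0,0]
  ]
}}

```text
time: 13.77
tool_pos: [481.8, -36.5, 226.2]
orientation: [-0.0, 0.989, 0.145, -0.001]
contact_force: [1.5, -2.2, -26.1]
gripper_width: 21.7
grasp_force: 44.9
```

```bash
python3 st.py
```

```text
13.7667 [481.8 -36.5 226.2] yaw 16.628243707738044 z [-2.4e-03  2.0e-04 -1.0e+00] F [  1.54  -2.22 -26.06] T [-0.46 -0.33  0.03] 21.72059189492565 blockframe 0.15405255173322588 0.6716276807938912
```

Emit:
{"op": "send_rows", "data": {
  "deltas": [
    [0,0,0,0,0,0.06,0],
    [0,0,0,0,0,0.1,0],
    [0,0,0,0,0,0.2,0],
    [0,0,0,0,0,0.25,0],
    [0,0,0,0,0,0.3,0],
    [0,0,0,0,0,0.3,0],
    [0,0,0,0,0,0.3,0],
    [0,0,0,0,0,0.25,0],
    [0,0,0,0,0,0.2,0],
    [0,0,0,0,0,0,0]
  ]
}}

```text
time: 14.6
tool_pos: [481.7, -36.4, 177.9]
orientation: [-0.0, 0.989, 0.145, -0.001]
contact_force: [-1.0, 1.0, -3.9]
gripper_width: 21.9
grasp_force: 44.9
```

Emit:
{"op": "send_rows", "data": {
  "deltas": [
    [0,0,0,0,0,0,0],
    [0,0,0,0,0,0,0]
  ]
}}

```text
time: 14.77
tool_pos: [482.2, -36.5, 178.8]
orientation: [0.0, 0.989, 0.145, -0.0]
contact_force: [0.6, 0.2, -4.2]
gripper_width: 21.7
grasp_force: 44.9
```

```bash
python3 st.py
```

```text
14.7667 [482.2 -36.5 178.8] yaw 16.63225476927127 z [ 0. -0. -1.] F [ 0.56  0.17 -4.2 ] T [ 0.01  0.06 -0.05] 21.731535377538275 blockframe 0.5961096841854262 0.5763392279326378
```

Emit:
{"op": "send_rows", "data": {
  "deltas": [
    [0,0,0,0,0,-0.1,0],
    [0,0,0,0,0,-0.2,0],
    [0,0,0,0,0,-0.25,0],
    [0,0,0,0,0,-0.25,0],
    [0,0,0,0,0,-0.25,0],
    [0,0,0,0,0,-0.25,0],
    [0,0,0,0,0,-0.15,0],
    [0,0,0,0,0,-0.1,0],
    [0,0,0,0,0,0,0],
    [0,0,0,0,0,0,0]
  ]
}}

```text
time: 15.6
tool_pos: [482.0, -36.4, 217.6]
orientation: [-0.0, 0.989, 0.145, -0.0]
contact_force: [-0.4, -0.9, -4.3]
gripper_width: 22.0
grasp_force: 44.9
```

Emit:
{"op": "send_rows", "data": {
  "deltas": [
    [0,0,0,0,0,-0.04,0],
    [0,0,0,0,0,-0.04,0],
    [0,0,0,0,0,0,0]
  ]
}}

```text
time: 15.85
tool_pos: [481.8, -36.4, 218.8]
orientation: [-0.0, 0.989, 0.145, -0.001]
contact_force: [0.5, -0.7, -7.1]
gripper_width: 21.7
grasp_force: 44.9
```

Emit:
{"op": "send_rows", "data": {
  "deltas": [
    [0,0,0,0,0,-0.04,0],
    [0,0,0,0,0,-0.04,0],
    [0,0,0,0,0,0,0]
  ]
}}

```text
time: 16.1
tool_pos: [481.4, -36.5, 220.3]
orientation: [-0.0, 0.989, 0.145, -0.001]
contact_force: [-0.5, -0.5, -11.9]
gripper_width: 22.2
grasp_force: 44.9
```

Emit:
{"op": "send_rows", "data": {
  "deltas": [
    [0,0,0,0,0,-0.04,0],
    [0,0,0,0,0,-0.04,0],
    [0,0,0,0,0,0,0]
  ]
}}

```text
time: 16.35
tool_pos: [481.6, -36.4, 223.4]
orientation: [-0.0, 0.989, 0.145, -0.001]
contact_force: [-0.5, -0.3, -11.2]
gripper_width: 21.9
grasp_force: 44.9
```

Emit:
{"op": "send_rows", "data": {
  "deltas": [
    [0,0,0,0,0,-0.03,0],
    [0,0,0,0,0,0,0],
    [0,0,0,0,0,0,0]
  ]
}}

```text
time: 16.6
tool_pos: [481.8, -36.4, 224.6]
orientation: [-0.0, 0.989, 0.145, -0.0]
contact_force: [-1.6, 0.7, -10.8]
gripper_width: 21.8
grasp_force: 44.9
```

Emit:
{"op": "send_rows", "data": {
  "deltas": [
    [0,0,0,0,0,0.1,0],
    [0,0,0,0,0,0.2,0],
    [0,0,0,0,0,0.25,0],
    [0,0,0,0,0,0.25,0],
    [0,0,0,0,0,0.25,0],
    [0,0,0,0,0,0.2,0],
    [0,0,0,0,0,0.1,0],
    [0,0,0,0,0,0.08,0],
    [0,0,0,0,0,0,0],
    [0,0,0,0,0,0,0]
  ]
}}

```text
time: 17.43
tool_pos: [482.2, -36.4, 188.8]
orientation: [0.0, 0.989, 0.145, 0.0]
contact_force: [0.4, 0.5, -3.6]
gripper_width: 21.3
grasp_force: 44.9
```

Emit:
{"op": "send_rows", "data": {
  "deltas": [
    [0,0,0,0,0,0,0],
    [0,0,0,0,0,0,0]
  ]
}}

```text
time: 17.6
tool_pos: [482.4, -36.5, 189.1]
orientation: [0.0, 0.989, 0.145, 0.0]
contact_force: [0.6, 0.6, -4.4]
gripper_width: 21.4
grasp_force: 44.9
```

Emit:
{"op": "send_rows", "data": {
  "deltas": [
    [0,0,0,0,0,0.06,0],
    [0,0,0,0,0,0.06,0],
    [0,0,0,0,0,0.04,0],
    [0,0,0,0,0,0,0],
    [0,0,0,0,0,0,0],
    [0,0,0,0,0,0,0]
  ]
}}

```text
time: 18.1
tool_pos: [482.1, -36.5, 184.7]
orientation: [0.0, 0.989, 0.145, -0.0]
contact_force: [0.6, -0.3, -4.2]
gripper_width: 21.6
grasp_force: 44.9
```

Emit:
{"op": "send_rows", "data": {
  "deltas": [
    [0,0,0,0,0,0,0]
  ]
}}

```text
time: 18.18
tool_pos: [482.2, -36.5, 184.8]
orientation: [0.0, 0.989, 0.145, 0.0]
contact_force: [-0.4, 0.2, -4.7]
gripper_width: 21.4
grasp_force: 44.9
```

Back out along +x, watching the side force at the start.

Emit:
{"op": "send_rows", "data": {
  "deltas": [
    [0,0,0,0.1,0,0,0],
    [0,0,0,0.2,0,0,0],
    [0,0,0,0.2,0,0,0],
    [0,0,0,0.1,0,0,0]
  ]
}}

```text
time: 18.52
tool_pos: [497.4, -31.9, 184.7]
orientation: [-0.0, 0.989, 0.145, 0.0]
contact_force: [0.4, 0.3, -4.5]
gripper_width: 21.9
grasp_force: 44.9
```

```bash
python3 st.py
```

```text
18.5167 [497.4 -31.9 184.7] yaw 16.64770010104279 z [ 5.e-04  1.e-04 -1.e+00] F [ 0.38  0.26 -4.49] T [-0.01  0.1  -0.04] 21.909110984959025 blockframe 16.411568745900023 0.6019296166415846
```

Emit:
{"op": "send_rows", "data": {
  "deltas": [
    [0,0,0,0.3,0,0,0],
    [0,0,0,0.6,0,0,0],
    [0,0,0,0.8,0,0,0],
    [0,0,0,0.8,0,0,0],
    [0,0,0,0.6,0,0,0],
    [0,0,0,0.3,0.3,0,0],
    [0,0,0,0,0.6,0,0],
    [0,0,0,0,0.8,0,0],
    [0,0,0,0,0.8,0,0],
    [0,0,0,0,0.8,0,0]
  ]
}}

```text
time: 19.35
tool_pos: [601.3, -89.3, 184.6]
orientation: [0.001, 0.99, 0.144, -0.001]
contact_force: [-0.2, 0.5, -3.7]
gripper_width: 21.5
grasp_force: 44.9
```

Emit:
{"op": "send_rows", "data": {
  "deltas": [
    [0,0,0,0,0.8,0,0],
    [0,0,0,-0.3,0.8,0.2,0],
    [0,0,0,-0.4,0.7,0.3,0],
    [0,0,0,-0.3,0.4,0.3,0],
    [0,0,0,-0.2,0.3,0.3,0],
    [0,0,0,0,0.1,0.2,0],
    [0,0,0,0,0,0.1,0],
    [0,0,0,0,0,0,0],
    [0,0,0,0,0,0,0]
  ]
}}

```text
time: 20.1
tool_pos: [595.2, -168.7, 149.8]
orientation: [-0.0, 0.989, 0.145, 0.0]
contact_force: [0.0, -1.4, -3.8]
gripper_width: 21.7
grasp_force: 44.9
```

```bash
python3 st.py
```

```text
20.1 [ 595.2 -168.7  149.8] yaw 16.709182806102795 z [ 2.e-04  5.e-04 -1.e+00] F [ 0.01 -1.45 -3.79] T [-0.01  0.08  0.  ] 21.723817543609726 blockframe 71.07342263867292 -158.4524555753105
```

Emit:
{"op": "send_rows", "data": {
  "deltas": [
    [0,0,0,0,0,0.04,0],
    [0,0,0,0,0,0.04,0],
    [0,0,0,0,0,0.03,0],
    [0,0,0,0,0,0,0]
  ]
}}

```text
time: 20.43
tool_pos: [595.1, -169.3, 147.1]
orientation: [0.0, 0.989, 0.145, 0.0]
contact_force: [-0.8, -0.3, -3.6]
gripper_width: 21.8
grasp_force: 44.9
```

Emit:
{"op": "send_rows", "data": {
  "deltas": [
    [0,0,0,0,0,0.02,0],
    [0,0,0,0,0,0.02,0],
    [0,0,0,0,0,0,0]
  ]
}}

```text
time: 20.68
tool_pos: [595.1, -169.7, 146.5]
orientation: [0.0, 0.989, 0.145, 0.0]
contact_force: [0.4, 0.4, -2.3]
gripper_width: 21.9
grasp_force: 44.9
```

Touching down; settle and release slowly.

Emit:
{"op": "send_rows", "data": {
  "deltas": [
    [0,0,0,0,0,0.02,0],
    [0,0,0,0,0,0,0],
    [0,0,0,0,0,0,0]
  ]
}}

```text
time: 20.93
tool_pos: [595.1, -169.7, 146.4]
orientation: [0.0, 0.989, 0.145, 0.0]
contact_force: [-1.3, 0.5, 2.2]
gripper_width: 21.5
grasp_force: 45.0
```

Emit:
{"op": "send_rows", "data": {
  "deltas": [
    [0,0,0,0,0,0,0.3],
    [0,0,0,0,0,0,0.5],
    [0,0,0,0,0,0,0.64],
    [0,0,0,0,0,0,0.64],
    [0,0,0,0,0,0,0.64],
    [0,0,0,0,0,0,0.64]
  ]
}}

```text
time: 21.43
tool_pos: [595.1, -169.8, 145.5]
orientation: [0.0, 0.989, 0.145, 0.0]
contact_force: [0.4, -1.2, 0.7]
gripper_width: 57.9
grasp_force: 0.0
```

Emit:
{"op": "send_rows", "data": {
  "deltas": [
    [0,0,0,0,0,-0.3,0.64],
    [0,0,0,0,0,-0.7,0.64],
    [0,0,0,0,0,-0.9,0.64],
    [0,0,0,0,0,-0.9,0.64],
    [0,0,0,-0.3,-0.3,-0.4,0.64],
    [0,0,0,-0.7,-0.5,0,0.64],
    [0,0,0,-0.8,-0.6,0,0.64],
    [0,0,0,-0.5,-0.3,0,0.64],
    [0,0,0,0,0,0,0.64],
    [0,0,0,0,0,0,0.64]
  ]
}}

```text
time: 22.27
tool_pos: [527.2, -145.1, 226.0]
orientation: [0.0, 0.989, 0.145, 0.001]
contact_force: [0.5, -0.0, -0.6]
gripper_width: 60.0
grasp_force: 0.0
```

```bash
python3 st.py; python3 - <<'E'
from h import *
c=arm.get_calibration('wrist');im=save('wrist','w4')
P=[[481.8,-37.2,z] for z in (149,164)]
print(proj(c,P).round(1).tolist(), proj(c,[[595,-169.5,175]]))
sc=save('scene','s4');g=np.hstack([im[:, :400],cv2.resize(sc[130:290,130:290],(384,384))])
cv2.imwrite('pics/w4c.png',g[:,:,::-1])
E
```

```text
22.2667 [ 527.2 -145.1  226. ] yaw 16.637167913845545 z [ 1.3e-03 -5.0e-04 -1.0e+00] F [ 0.5  -0.   -0.58] T [-0.02 -0.04 -0.02] 59.9921907239082 blockframe 12.67482809289583 -116.43148258968156
[[140.2, 210.0], [133.6, 215.2]] [[312.80027422 137.70259508]]
```

View pics/w4c.png

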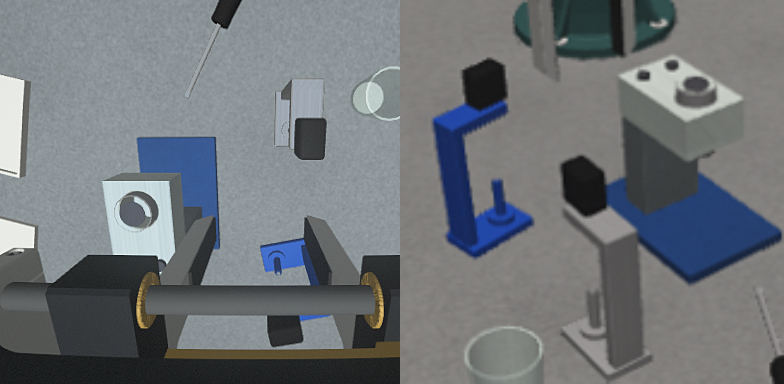

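Emit:
{"op": "send_rows", "data": {
  "deltas": [
    [0,0,0,-0.1,-0.4,0,0.68],
    [0,0,0,-0.2,-0.8,0,0.68],
    [0,0,0,-0.2,-0.9,0,0.68],
    [0,0,0,0,-0.9,0,0.68],
    [0,0,0,0,-0.8,0,0.68],
    [0,0,0,0,-0.6,0.2,0.68],
    [0,0,0,0,-0.28,0.5,0.68],
    [0,0,0,0,0,0.5,0.68],
    [0,0,0,0,0,0.4,0.68],
    [0,0,0,0,0,0,0.68]
  ]
}}

```text
time: 23.2
tool_pos: [480.8, -36.8, 182.1]
orientation: [-0.001, 0.989, 0.145, -0.003]
contact_force: [0.2, -0.3, -0.5]
gripper_width: 63.7
grasp_force: 0.0
```

Emit:
{"op": "send_rows", "data": {
  "deltas": [
    [0,0,0,0,0,0,0.68],
    [0,0,0,0,0,0,0.68]
  ]
}}

```text
time: 23.37
tool_pos: [482.6, -37.5, 185.5]
orientation: [0.0, 0.99, 0.144, -0.0]
contact_force: [0.4, -0.6, -0.1]
gripper_width: 63.9
grasp_force: 0.0
```

```bash
python3 st.py
```

```text
23.3667 [482.6 -37.5 185.5] yaw 16.582066641673524 z [-1.e-04 -2.e-04 -1.e+00] F [ 0.4  -0.58 -0.12] T [-0.    0.01  0.01] 63.8820459063503 blockframe 0.6398383336363954 -0.5105035087555203
```

Emit:
{"op": "send_rows", "data": {
  "deltas": [
    [0,0,0,-0.02,-0.045,0.1,0.68],
    [0,0,0,0,0,0.3,0.68],
    [0,0,0,0,0,0.3,0.68],
    [0,0,0,0,0,0.25,0.68],
    [0,0,0,0,0,0.2,0.68],
    [0,0,0,0,0,0.13,0.68],
    [0,0,0,0,0,0,0.68],
    [0,0,0,0,0,0,0.68],
    [0,0,0,0,0,0,0.68]
  ]
}}

```text
time: 24.12
tool_pos: [481.7, -36.0, 153.8]
orientation: [0.0, 0.989, 0.145, 0.0]
contact_force: [-0.1, -0.2, 0.0]
gripper_width: 64.0
grasp_force: 0.0
```

Emit:
{"op": "send_rows", "data": {
  "deltas": [
    [0,0,0,0,0,0,0.5],
    [0,0,0,0,0,0,0.3],
    [0,0,0,0,0,0,0],
    [0,0,0,0,0,0,0],
    [0,0,0,0,0,0,0],
    [0,0,0,0,0,0,0]
  ],
  "newtons": 50
}}

```text
time: 24.62
tool_pos: [481.6, -36.2, 153.5]
orientation: [0.0, 0.989, 0.145, 0.0]
contact_force: [-0.3, -0.9, 0.3]
gripper_width: 33.8
grasp_force: 50.0
```

```bash
python3 st.py
```

```text
24.6167 [481.6 -36.2 153.5] yaw 16.629446742200614 z [ 3.e-04 -6.e-04 -1.e+00] F [-0.34 -0.95  0.29] T [-0.15 -0.01  0.04] 33.76247903116036 blockframe 0.05822277079717458 0.9808446039376842
```

Emit:
{"op": "send_rows", "data": {
  "deltas": [
    [0,0,0,0,0,0,0.6],
    [0,0,0,0,0,0,0.6],
    [0,0,0,0,0,0.05,0.6],
    [0,0,0,0,0,0.05,0.6],
    [0,0,0,0,0,0,0.6],
    [0,0,0,0,0,0,0.3],
    [0,0,0,0,0,0,0],
    [0,0,0,0,0,0,0],
    [0,0,0,0,0,0,0],
    [0,0,0,0,0,0,0]
  ]
}}

```text
time: 25.45
tool_pos: [481.5, -36.2, 151.1]
orientation: [0.0, 0.989, 0.145, 0.0]
contact_force: [0.9, -1.2, 0.2]
gripper_width: 33.6
grasp_force: 50.0
```

```bash
python3 st.py
```

```text
25.45 [481.5 -36.2 151.1] yaw 16.628439484490563 z [ 2.e-04 -4.e-04 -1.e+00] F [ 0.86 -1.19  0.2 ] T [-0.09 -0.01 -0.01] 33.60019645369001 blockframe 0.05234128155575078 1.0621390266091313
```

Same width: a firm hold on a 34 mm cap section. Pull up gently.

Emit:
{"op": "send_rows", "data": {
  "deltas": [
    [0,0,0,0,0,-0.03,0],
    [0,0,0,0,0,-0.05,0],
    [0,0,0,0,0,-0.08,0],
    [0,0,0,0,0,-0.1,0],
    [0,0,0,0,0,-0.1,0]
  ]
}}

```text
time: 25.87
tool_pos: [481.4, -36.2, 159.5]
orientation: [0.0, 0.989, 0.145, -0.0]
contact_force: [2.3, -1.7, -5.9]
gripper_width: 33.8
grasp_force: 50.0
```

Emit:
{"op": "send_rows", "data": {
  "deltas": [
    [0,0,0,0,0,-0.1,0],
    [0,0,0,0,0,-0.15,0],
    [0,0,0,0,0,-0.2,0],
    [0,0,0,0,0,-0.3,0],
    [0,0,0,0,0,-0.5,0],
    [0,0,0,0,0,-0.5,0],
    [0,0,0,0,0,-0.3,0],
    [0,0,0,0,0,0,0],
    [0,0,0,0,0,0,0]
  ]
}}

```text
time: 26.62
tool_pos: [481.9, -36.1, 212.4]
orientation: [0.0, 0.989, 0.145, 0.001]
contact_force: [0.2, -0.7, -0.9]
gripper_width: 33.7
grasp_force: 50.0
```

```bash
python3 st.py
```

```text
26.6167 [481.9 -36.1 212.4] yaw 16.637783544314 z [ 2.e-03 -4.e-04 -1.e+00] F [ 0.17 -0.69 -0.92] T [0.   0.05 0.03] 33.71478885855129 blockframe 0.45333865230133324 1.0441004674959107
```

Emit:
{"op": "send_rows", "data": {
  "deltas": [
    [0,0,0,0.15,-0.4,0,0],
    [0,0,0,0.25,-0.8,0,0],
    [0,0,0,0.25,-0.85,0,0],
    [0,0,0,0.25,-0.85,0,0],
    [0,0,0,0.25,-0.85,0,0],
    [0,0,0,0.25,-0.85,0,0],
    [0,0,0,0.25,-0.85,0,0],
    [0,0,0,0.25,-0.85,0,0],
    [0,0,0,0.25,-0.85,0,0],
    [0,0,0,0.25,-0.85,0,0]
  ]
}}

```text
time: 27.45
tool_pos: [480.7, 174.6, 210.1]
orientation: [-0.0, 0.989, 0.145, -0.001]
contact_force: [0.6, -0.2, -2.0]
gripper_width: 33.9
grasp_force: 50.0
```

Emit:
{"op": "send_rows", "data": {
  "deltas": [
    [0,0,0,0.25,-0.85,0.2,0],
    [0,0,0,0.25,-0.85,0.4,0],
    [0,0,0,0.25,-0.7,0.5,0],
    [0,0,0,0.2,-0.5,0.5,0],
    [0,0,0,0,-0.2,0.5,0],
    [0,0,0,0,0,0.5,0],
    [0,0,0,0,0,0.3,0],
    [0,0,0,0,0,0,0],
    [0,0,0,0,0,0,0]
  ]
}}

```text
time: 28.2
tool_pos: [482.1, 252.8, 138.1]
orientation: [0.0, 0.99, 0.144, -0.001]
contact_force: [0.4, -0.1, -1.3]
gripper_width: 33.4
grasp_force: 50.0
```

```bash
python3 st.py; python3 - <<'E'
from h import *
for cam in('top','scene'):
  arm.get_image(cam)
  print([(np.round(d['location']),d['conf']) for d in arm.look_for(cam,'hook')])
E
```

```text
28.2 [482.1 252.8 138.1] yaw 16.558030392188115 z [-1.1e-03 -9.0e-04 -1.0e+00] F [ 0.38 -0.1  -1.31] T [ 0.02  0.01 -0.01] 33.40788631397406 blockframe 83.23061204263183 277.7994056940717
[(array([ 606., -160.,   81.]), 0.79), (array([ 411., -215.,  135.]), 0.7)]
[(array([ 638., -167.,   94.]), 0.81), (array([ 421., -232.,   97.]), 0.75)]
```

Emit:
{"op": "send_rows", "data": {
  "deltas": [
    [0,0,0,0.1,-0.4,0.3,0],
    [0,0,0,0,0,0.6,0],
    [0,0,0,0,0,0.7,0],
    [0,0,0,0,0,0.7,0],
    [0,0,0,0,0,0.6,0],
    [0,0,0,0,0,0.5,0],
    [0,0,0,0,0,0.4,0],
    [0,0,0,0,0,0.3,0],
    [0,0,0,0,0,0.2,0],
    [0,0,0,0,0,0,0]
  ]
}}

```text
time: 29.23
tool_pos: [481.3, 264.0, 30.2]
orientation: [0.0, 0.989, 0.145, -0.001]
contact_force: [-0.9, -0.0, -0.6]
gripper_width: 33.5
grasp_force: 50.0
```

Emit:
{"op": "send_rows", "data": {
  "deltas": [
    [0,0,0,0,0,0,0],
    [0,0,0,0,0,0,0]
  ]
}}

```text
time: 29.4
tool_pos: [482.5, 264.4, 32.1]
orientation: [-0.0, 0.989, 0.145, 0.001]
contact_force: [0.1, 0.3, -1.5]
gripper_width: 33.3
grasp_force: 50.0
```

Emit:
{"op": "send_rows", "data": {
  "deltas": [
    [0,0,0,0,0,0.08,0],
    [0,0,0,0,0,0.08,0],
    [0,0,0,0,0,0.06,0],
    [0,0,0,0,0,0.04,0],
    [0,0,0,0,0,0.03,0],
    [0,0,0,0,0,0.03,0],
    [0,0,0,0,0,0,0]
  ]
}}

```text
time: 29.98
tool_pos: [481.8, 264.1, 23.0]
orientation: [0.0, 0.989, 0.145, -0.0]
contact_force: [-0.2, -0.2, -0.9]
gripper_width: 33.8
grasp_force: 50.0
```

Emit:
{"op": "send_rows", "data": {
  "deltas": [
    [0,0,0,0,0,0.02,0],
    [0,0,0,0,0,0.02,0],
    [0,0,0,0,0,0.02,0],
    [0,0,0,0,0,0,0]
  ]
}}

```text
time: 30.32
tool_pos: [481.8, 264.1, 22.8]
orientation: [0.0, 0.989, 0.145, 0.0]
contact_force: [-2.6, -1.7, 4.8]
gripper_width: 33.8
grasp_force: 50.0
```

Emit:
{"op": "send_rows", "data": {
  "deltas": [
    [0,0,0,0,0,0.02,0],
    [0,0,0,0,0,0.02,0],
    [0,0,0,0,0,0,0]
  ]
}}

```text
time: 30.57
tool_pos: [481.8, 264.1, 22.7]
orientation: [0.0, 0.989, 0.145, 0.0]
contact_force: [-4.1, -1.2, 8.7]
gripper_width: 33.5
grasp_force: 50.0
```

Emit:
{"op": "send_rows", "data": {
  "deltas": [
    [0,0,0,0,0,-0.04,0],
    [0,0,0,0,0,0,0],
    [0,0,0,0,0,0,0.45],
    [0,0,0,0,0,0,0.6],
    [0,0,0,0,0,0,0.7],
    [0,0,0,0,0,0,0.7],
    [0,0,0,0,0,0,0.7]
  ]
}}

```text
time: 31.15
tool_pos: [481.8, 264.1, 21.3]
orientation: [0.0, 0.989, 0.145, -0.0]
contact_force: [-0.4, -0.3, 0.0]
gripper_width: 63.3
grasp_force: 0.0
```

Emit:
{"op": "send_rows", "data": {
  "deltas": [
    [0,0,0,0,0,-0.3,0.7],
    [0,0,0,0,0,-0.7,0.7],
    [0,0,0,0,0,-0.9,0.7],
    [0,0,0,0,0,-0.9,0.7],
    [0,0,0,-0.5,0,-0.9,0.7],
    [0,0,0,-0.9,0,-0.5,0.7],
    [0,0,0,-0.9,0,0,0.7],
    [0,0,0,-0.8,0,0,0.7],
    [0,0,0,0,0,0,0.7],
    [0,0,0,0,0,0,0.7]
  ]
}}

```text
time: 31.98
tool_pos: [407.6, 242.0, 127.5]
orientation: [-0.0, 0.989, 0.145, 0.001]
contact_force: [0.5, 0.1, 0.1]
gripper_width: 66.0
grasp_force: 0.0
```

```bash
python3 st.py; python3 - <<'E'
from h import *
im=save('wrist','w5');c=arm.get_calibration('wrist');sc=save('scene','s5')
for cam,t in(('wrist','cup'),('wrist','tray'),('scene','cup'),('scene','hook')): print(cam,t,[(np.round(d['location']),d['conf']) for d in arm.look_for(cam,t)])
g=np.hstack([im[:,100:480],cv2.resize(sc[140:300,140:440],(420,224),interpolation=cv2.INTER_CUBIC) if 0 else np.vstack([cv2.resize(sc[140:300,140:440],(420,224)),np.zeros((160,420,3),np.uint8)])])
cv2.imwrite('pics/w5c.png',g[:,:,::-1])
E
```

```text
31.9833 [407.6 242.  127.5] yaw 16.65142240972199 z [ 1.9e-03  6.0e-04 -1.0e+00] F [0.54 0.15 0.09] T [ 0.   -0.02  0.05] 66.04680031924721 blockframe 8.717301408344643 288.7984850930896
wrist cup [(array([478., 262.,  32.]), 0.78)]
wrist tray [(array([311., 218.,  -0.]), 0.88), (array([491., 264.,  -1.]), 0.67)]
scene cup [(array([496., 256.,  21.]), 0.71)]
scene hook [(array([ 420., -237.,   97.]), 0.76), (array([ 635., -172.,   95.]), 0.6)]
```

View pics/w5c.png

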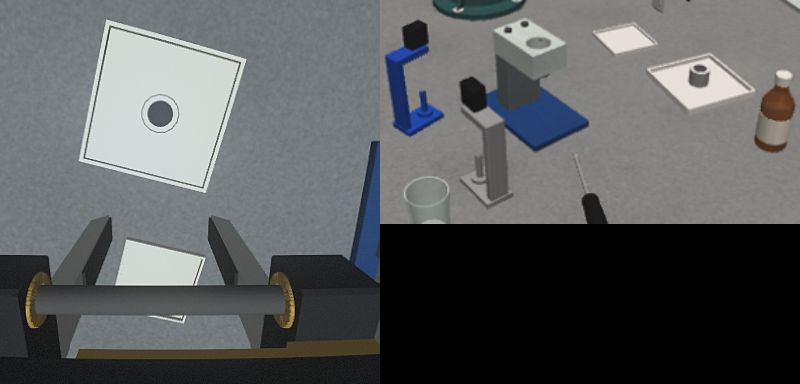

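The cup stands upright in the centre of the large tray, at (160,113) in the left half of the picture. The hook stands upright on the bench, clear of the block. Handing in.

```bash
python3 -c "
from rig import arm
print(arm.sign_off())"
```

```text
the job is handed in; nothing more can be done
None
```

I handed the job in after about 32 s of robot time, with the cup upright in the middle of the large white tray and the hook standing clear of the block. On the way out the hook's arm pushed the cup back down about 7 mm, so I raised it again before withdrawing. The sign-off returned no verdict.

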